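Swap the iron core for the field probe in a test coil

ROBOT

A 7-joint arm with a two-finger parallel gripper is mounted at the origin on a cart in front of the work surface, level with it; the furniture and walls round the work are solid. World frame = base frame: x ahead of the robot, y to its left, z up, the work surface at z = 0. Lengths are in m, angles in rad, forces in N, time in s.
With the tool pointing down it reaches from about 0.4 to 0.875 m from the base axis. Payload 6.5 kg.
Tool frame: the origin (TCP) lies at the very end of the fingers, on their centre line; the grasp point (between the pads) lies 19 mm behind it (ctrl.grip_depth is the distance from the TCP to the grasp point, in m); z points along the fingers, y is the line along which they close (so a half turn about z gives the same grasp; the last joint's range is limited). The gripper opens to 88 mm and grips with 3 to 60 N. Pads are 18 mm wide; open, the fingers measure 123 mm over their backs; the gripper's body (75 mm by 187 mm) begins 45 mm behind the grasp point.
Start: joints at [1.266, 0.536, -0.004, 1.538, 0.003, 1.067, -0.071], TCP at [0.154, -0.632, 0.239] pointing down, gripper open.
Joint ranges: [-2.7, 2.7], [-0.37, 2.16], [-1.27, 1.26], [0.24, 2.4], [-1.31, 4.45], [0.19, 1.91], [-2.76, 2.76]. Speed limits (rad/s): [2.39, 2.39, 3.14, 3.14, 3.14, 3.14, 3.14].

INTERFACE

Orientations are given as a unit quaternion [x, y, z, w].
In Python, from bench import telemetry, viewer, order, ctrl gives the robot as it stands.
- The arm moves only by the shell command python3 -m handwheel 'ROWS' [FORCE]. ROWS is JSON, one flat list of numbers, 7 for each row, row after row: the shift along the tool's x, y, z in mm, then the turn, a rotation vector about the tool's x, y, z in rad, then the finger opening in mm, from 0 to 88.1. In form: [x, y, z, rx, ry, rz, hand, x, y, z, rx, ry, rz, hand, ...]. A call has 1 to 10 rows; each row is the pose to reach, as a shift and turn from the pose commanded when the call began, along the tool's axes at that moment; what a row does not reach only later rows make up. A row lasts 1/8 s, in which the tool goes at most 62.5 mm and 10.7 degrees, less where a joint would pass 70% of its speed; a pose out of reach is approached as far as the arm can. A call with a gripper value outside its range is refused whole. The fingers move at their own pace and stop on an object; FORCE is the grip in N (left out, the last holds). Time passes only in rows, so rows that repeat a pose let the fingers close. It gives the time, the measured TCP pose, the force, the opening and the grip force at its end, in the units of the state.
- telemetry.state(): the state, without advancing time (a new reading comes with each control period).
- viewer.read_camera(name): name is "side" or "top" or "wrist"; returns the picture (400x640x3 uint8, blue, green, red); there is no depth.
- viewer.camera_params(name): a dict with "vfov" (degrees; the focal length in pixels is half the picture's height over the tangent of half this angle, whatever the lens; pixels are square), "cx", "cy" (the principal point, pixels), "camera_from_world" (4x4, takes a point from world to camera coordinates). Camera axes: x right, y up, looking along -z (the intrinsics and any distortion apply to the point x, -y, -z); pixel columns grow to the right and rows downward; lengths in m; the calibration is good to about 2 mm. The wrist camera is an equidistant fisheye: a pixel r from the principal point sees the ray r / f radians off the axis. A picture is of the moment at which its call begins: read the wrist's pose just before it. camera_params takes no time and is no camera call; for the wrist camera it gives the pose at the moment of the call.
- order.sign_off(): hands the job in; it is judged then, once.
The state is a dict: "t": time; "joint_positions": joint angles; "joint_velocities": joint speeds; "tau": joint torques, N m; "ee_pos": TCP position; "tcp_rot": TCP orientation; "wrist_force": force on the tool from outside, world axes, zero at the start; "moment": the same for the moment, N m; "width": finger opening in m; "finger_force": force on a finger pad.
Only numpy, scipy, OpenCV 4.12 (cv2) and the standard library are available. Lean on these libraries where they do the work, as an engineer would, in place of code of your own. Each camera call takes 0.05 s, during which the arm holds its last target. There are 200 camera calls.

TASK

Get the coil ready for an air-core background reading: pull the iron core out of the coil by its stirrup handle and hang it by that handle on the hook of the stand. Then take the field probe from its holder and lower its stem down the middle of the empty guide hole, never touching the coil with the probe, until the tip is level with the middle of the winding (the dark band on the stem is then level with the top of the guide hole). Finish there, still holding the probe upright, centred in the hole and motionless; leave the small things lying about where they are.

Things in the scene. Friction and masses are not known exactly. Their poses are not given: they have to be found in the camera images.
- coil: Fixed upright solenoid on a 15 mm plywood board: black base plate 10 mm thick reaching 77 mm to its -x (with two binding posts), else 55 mm; copper winding 72 mm wide, z = 16 to 92 mm, black flanges 84 mm wide, white bush on top. Origin on the bore axis at board level, z up. The round vertical bore (guide hole) is 22 mm wide from z = 101 mm (top) down to z = 10 mm; it holds the core at first.
- coil_mouth (a point): Centre of the guide hole at its top edge, 101 mm above the board.
- coil_mid (a point): Point on the bore axis at the middle height of the winding, 47 mm below the mouth, 54 mm above the board: where the probe's tip must be held.
- core: Loose iron core, 0.18 kg. Origin: centre of the underside of its black head (54 mm wide, z = 0 to 8 mm), resting on the coil's top. Rod 18 mm thick, 62 mm long below. On top a steel stirrup of 7 mm bar: legs at y = +-20 mm (47 mm over the outsides, 33 mm between), top bar along y, centreline z = 58 mm; opening 46 mm high, open along x. Grip across the legs (along y).
- core_bar (a point): Middle of the stirrup's top bar (centreline), 58 mm above the core's origin.
- hook_stand: Fixed stand: round dark foot 100 mm wide, upright mast 13 mm thick with a black cap 20 mm wide, top at z = 215 mm, and one steel hook of 8 mm bar pointing to the stand's -x. Origin under the mast at board level, z up. The bar's centreline leaves the mast at z = 205 mm, falls to z = 195 mm at 65 mm out, then turns up to the tip 84 mm out.
- hook_seat (a point): Top of the hook's bar at its lowest point, 65 mm from the mast axis towards the stand's -x, 199 mm above the board. The stirrup's bar hangs here with its centreline about 3.5 mm higher.
- hook_tip (a point): Top of the hook's upturned end, 84 mm from the mast axis towards the stand's -x, 214 mm above the board.
- probe_holder: Fixed holder for the probe: round dark foot 76 mm in diameter, upright tube 28 mm in outside and 19 mm in inside diameter, rim at z = 112 mm. Origin at board level on the tube axis. Stands upright.
- holder_rim (a point): Centre of the holder tube's rim, 112 mm above the board.
- probe: Loose field probe, 0.09 kg, standing in the holder, collar on its rim. Origin at the stem's lower tip, z up along the probe: steel stem 8 mm thick to z = 86 mm, dark band at z = 46 to 48 mm, conical nose to z = 100 mm, collar 31 mm wide to z = 104 mm, flat-sided grey handle to z = 177 mm, 24 mm along x, 16 mm along y (grip across the 16 mm). It must rise 100 mm to leave the holder.
- probe_tip (a point): Tip of the stem (the probe's origin).
- probe_grip (a point): Middle of the handle, a good point to grip, 144 mm above the tip.
- screwdriver: Loose screwdriver with black handle, 24 x 169 x 24 mm, lying on the desk near the front edge, a bystander. Origin at its underside centre.
- tee: Loose small metal coaxial T-adaptor, 29 x 26 x 14 mm, lying on the desk, a bystander. Origin at its underside centre.
- usb: Loose memory stick, 18 x 53 x 8 mm, lying on the desk at the front left, a bystander; beyond it, on the next desk to the left, stands a large fixed monitor whose near edge reaches to about x = 0.51, y = 0.37 m, 0.22 to 0.53 m high: keep the arm clear of it. Origin at its underside centre.
There are look-alikes about, which are no part of the job. Leave any orange look-alike of the core alone.

How it is judged:
By the outcome, as a careful person would: the job done as asked, in the order asked, and still so for the second after the job is handed in, while the arm keeps its last pose, push and grip.
It also fails if it takes over 61 s, if anything falls off the work surface, if the arm or the gripper's body presses on something with over 40 N, if the wrist force passes 120 N, or if a joint passes its speed limit or range.

## Working session

There is one attempt and no reset: what is moved stays moved. The work goes in short steps, Python scripts to look and compute and a shell command to move; the robot and the scene stay as the last step left them, time stands still between calls to the robot, and variables do not carry over. Pictures are saved under pics/ and viewed, at most 10 in all, crops included, and the job is handed in when it is done.

```bash
mkdir -p pics; ls; cat > h.py <<'E'
import numpy as np, cv2
from bench import telemetry, viewer, order, ctrl
from scipy.spatial.transform import Rotation as R
E
python3 - <<'E'
from h import *
for n in ("side","top","wrist"):
    p=viewer.camera_params(n); cv2.imwrite(f"pics/{n}0.png",viewer.read_camera(n)); print(n,{k:(np.round(v,3).tolist()) for k,v in p.items()})
a=[cv2.imread(f"pics/{n}0.png") for n in("side","top")]
s=telemetry.state(); print(s)
E
```

```text
pics
side {'vfov': 55.261, 'cx': 314.956, 'cy': 199.764, 'camera_from_world': [[-1.0, -0.024, 0.01, 0.494], [0.023, -0.619, 0.785, -0.129], [-0.013, 0.785, 0.62, -0.993], [0.0, 0.0, 0.0, 1.0]]}
top {'vfov': 44.736, 'cx': 312.704, 'cy': 193.644, 'camera_from_world': [[-0.009, -1.0, -0.002, 0.021], [0.995, -0.009, 0.102, -0.484], [-0.102, -0.002, 0.995, -1.311], [0.0, 0.0, 0.0, 1.0]]}
wrist {'vfov': 65.706, 'cx': 318.575, 'cy': 194.334, 'camera_from_world': [[0.237, -0.972, -0.003, -0.648], [0.92, 0.225, -0.321, 0.045], [0.313, 0.074, 0.947, -0.392], [0.0, 0.0, 0.0, 1.0]]}
{'t': 0.15, 'joint_positions': array([ 1.26576748,  0.53699342, -0.0043903 ,  1.53861551,  0.00263331,
        1.067328  , -0.07120853]), 'joint_velocities': array([-0.00046667, -0.00141099,  0.00189843, -0.00349934, -0.00105319,
        0.00195596,  0.00293823]), 'tau': array([ 2.68301752e-03, -5.71329761e+01,  9.92571339e-01, -2.51830995e+01,
       -5.61172748e-02,  1.52110989e-02,  7.13341569e-05]), 'ee_pos': array([ 0.15361095, -0.63110551,  0.23805195]), 'tcp_rot': array([ 9.92876117e-01,  1.19149349e-01, -1.55783725e-04, -6.51609902e-04]), 'wrist_force': array([-0.62283307, -0.10908807, -0.02878367]), 'moment': array([-0.01144564,  0.03232452,  0.05060682]), 'finger_force': 0.0, 'width': 0.08826010431274497}
```

View pics/top0.png

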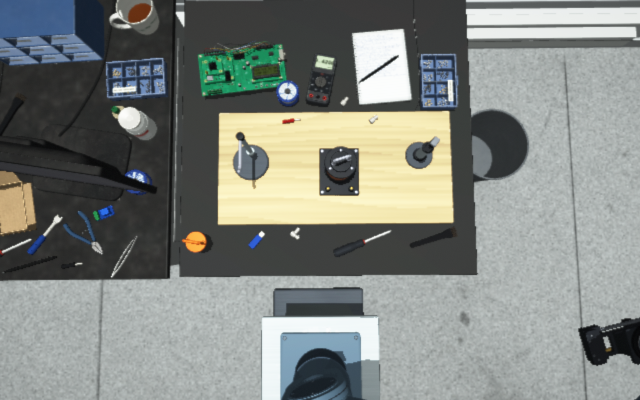

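View pics/side0.png

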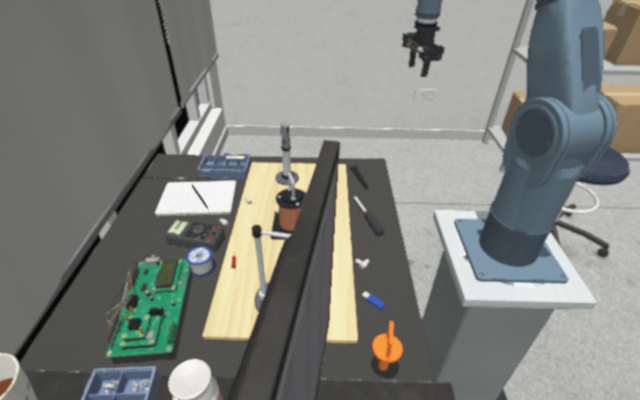

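The top view shows the hook stand at left (~(250,160)), the coil in the centre (~(340,170)) and the probe holder at right (~(420,153)). The side view is partly hidden by the monitor. I'll enlarge both.

```bash
python3 - <<'E'
from h import *
t=cv2.imread("pics/top0.png"); s=cv2.imread("pics/side0.png")
o=np.zeros((600,800,3),np.uint8)
def put(im,x,y,w,h,k,X,Y): 
    c=cv2.resize(im[y:y+h,x:x+w],None,fx=k,fy=k,interpolation=cv2.INTER_CUBIC); o[Y:Y+c.shape[0],X:X+c.shape[1]]=c
put(t,225,125,50,65,5,0,0); put(t,310,140,55,65,5,260,0); put(t,398,125,50,65,5,545,0)
put(s,245,115,80,65,4,0,330); put(s,245,165,80,65,4,330,330)
cv2.imwrite("pics/c1.png",o)
E
```

```text
(no output)
```

View pics/c1.png

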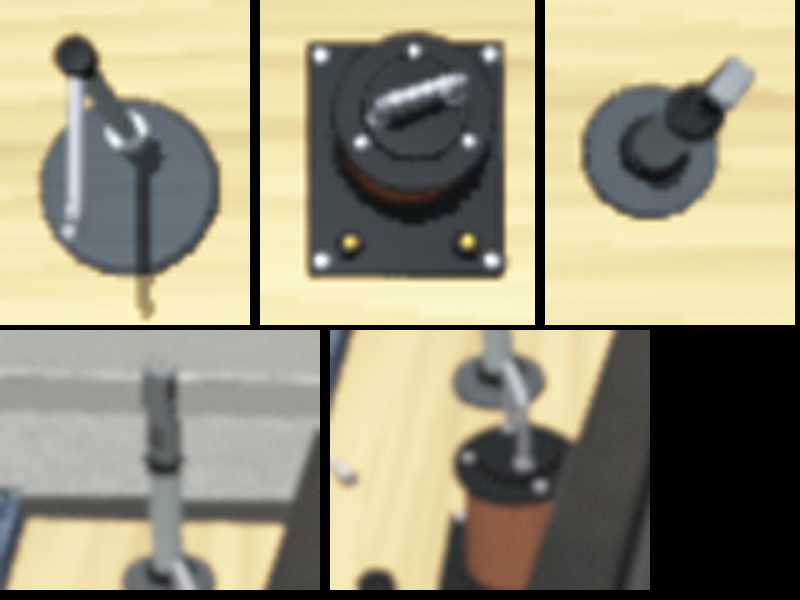

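```bash
cat >> h.py <<'E'
def ray(n,u,v,p=None):
    p=p or viewer.camera_params(n); f=200/np.tan(np.radians(p["vfov"])/2)
    a,b=u-p["cx"],v-p["cy"]; M=np.array(p["camera_from_world"]); Rm,t=M[:3,:3],M[:3,3]
    if n=="wrist":
        r=np.hypot(a,b); th=r/f; d=np.array([np.sin(th)*a/r,-np.sin(th)*b/r,-np.cos(th)])
    else: d=np.array([a,-b,-f])
    return -Rm.T@t, Rm.T@d
def onz(n,u,v,z,p=None):
    c,d=ray(n,u,v,p); return c+d*(z-c[2])/d[2]
def proj(n,P,p=None):
    p=p or viewer.camera_params(n); f=200/np.tan(np.radians(p["vfov"])/2)
    M=np.array(p["camera_from_world"]); q=M[:3,:3]@np.array(P)+M[:3,3]
    a=np.array([q[0],-q[1]]); 
    if n=="wrist": r=np.hypot(*a); k=f*np.arctan2(r,-q[2])/r
    else: k=-f/q[2]
    return a*k+[p["cx"],p["cy"]]
E
python3 - <<'E'
from h import *
np.set_printoptions(precision=4,suppress=True)
H=lambda X,Y:(225+X/5,125+Y/5); C=lambda X,Y:(310+(X-260)/5,140+Y/5); P=lambda X,Y:(398+(X-545)/5,125+Y/5)
for n,q,z in [("cap",H(76,54),.23),("foot",H(130,186),.025),("tip",H(68,232),.229),
 ("b1",C(307,42),.025),("b2",C(503,40),.025),("b3",C(504,275),.025),("b4",C(308,277),.025),
 ("flange",C(412,112),.113),("barL",C(380,106),.177),("barR",C(463,80),.177),
 ("pfoot",P(650,151),.023),("ptop",P(736,80),.204),("collar",P(693,111),.131)]: print(n,onz("top",*q,z))
E
```

```text
cap [0.6014 0.1855 0.23  ]
foot [0.5731 0.1864 0.025 ]
tip [0.5169 0.1888 0.229 ]
b1 [ 0.6101 -0.0034  0.025 ]
b2 [ 0.6103 -0.1121  0.025 ]
b3 [ 0.4792 -0.1103  0.025 ]
b4 [ 0.479  -0.0026  0.025 ]
flange [ 0.5555 -0.0561  0.113 ]
barL [ 0.5479 -0.0368  0.177 ]
barR [ 0.5604 -0.0777  0.177 ]
pfoot [ 0.5889 -0.2795  0.023 ]
ptop [ 0.5902 -0.2819  0.204 ]
collar [ 0.5898 -0.2782  0.131 ]
```

```bash
cat >> h.py <<'E'
np.set_printoptions(precision=4,suppress=True)
def go(p,ang,s=None):
    """shift (mm, tool axes) and turn to TCP p with tool straight down, tool x at world angle ang(deg)"""
    s=s or telemetry.state(); T=R.from_quat(s["tcp_rot"]); a=np.radians(ang)
    G=R.from_matrix(np.array([[np.cos(a),np.sin(a),0],[np.sin(a),-np.cos(a),0],[0,0,-1.]]))
    print("at",s["ee_pos"],"t",s["t"],"shift",np.round(T.inv().apply(np.array(p)-s["ee_pos"])*1e3,1),"turn",np.round((T.inv()*G).as_rotvec(),4),"W",s["width"])
E
python3 - <<'E'
from h import *
s=telemetry.state(); M=np.array(viewer.camera_params("wrist")["camera_from_world"]); T=R.from_quat(s["tcp_rot"])
print("cam in tool",T.inv().apply(-M[:3,:3].T@M[:3,3]-s["ee_pos"]),"look",T.inv().apply(-M[2,:3]),T.as_matrix())
go([.554,-.057,.26],17)
E
```

```text
cam in tool [ 0.0831 -0.0009 -0.146 ] look [-0.3211 -0.0009  0.9471] [[ 0.9716  0.2366 -0.0005]
 [ 0.2366 -0.9716  0.0013]
 [-0.0002 -0.0013 -1.    ]]
at [ 0.1536 -0.6311  0.2381] t 0.15 shift [ 524.9 -463.1  -21.4] turn [-0.0013  0.0001 -0.0578] W 0.08826010431274497
```

```bash
python3 -m handwheel '[38,-33,-10,0,0,-0.01,88,75,-66,-21,0,0,-0.02,88,113,-99,-21,0,0,-0.03,88,150,-132,-21,0,0,-0.04,88,188,-165,-21,0,0,-0.057,88,225,-198,-21,0,0,-0.057,88,263,-232,-21,0,0,-0.057,88,300,-265,-21,0,0,-0.057,88,338,-298,-21,0,0,-0.057,88,375,-331,-21,0,0,-0.057,88]' 20
python3 -c "
from h import *
go([.554,-.057,.26],17)"
```

```text
t: 1.4
ee_pos: [0.4405, -0.2198, 0.2597]
tcp_rot: [0.989, 0.147, 0.0, 0.0]
wrist_force: [0.7, -1.4, -0.3]
width: 0.0882
finger_force: 0.0
at [ 0.4405 -0.2198  0.2597] t 1.4 shift [ 156.  -122.7   -0.3] turn [ 0.0001  0.     -0.001 ] W 0.08822347991760175
```

```bash
python3 -m handwheel '[35,-27,0,0,0,0,88,75,-60,0,0,0,0,88,115,-92,0,0,0,0,88,145,-115,0,0,0,0,88,156,-123,0,0,0,0,88,156,-123,0,0,0,0,88,156,-123,0,0,0,0,88]'
python3 - <<'E'
from h import *
p=viewer.camera_params("wrist"); im=viewer.read_camera("wrist"); np.save("p1.npy",p); cv2.imwrite("pics/w1.png",im)
go([.554,-.057,.26],17)
for P in [(.554,-.057,.174),(.5553,-.057,.116)]: print(proj("wrist",P,p))
E
```

```text
t: 2.28
ee_pos: [0.5523, -0.0601, 0.2595]
tcp_rot: [0.989, 0.146, -0.001, 0.0]
wrist_force: [-0.2, -0.4, -0.2]
width: 0.0877
finger_force: 0.0
at [ 0.5524 -0.0601  0.2596] t 2.325 shift [ 2.4 -2.5 -0.4] turn [ 0.0007  0.0009 -0.0036] W 0.08802760282085663
[316.8248 196.7387]
[317.5536 175.7898]
```

View pics/w1.png

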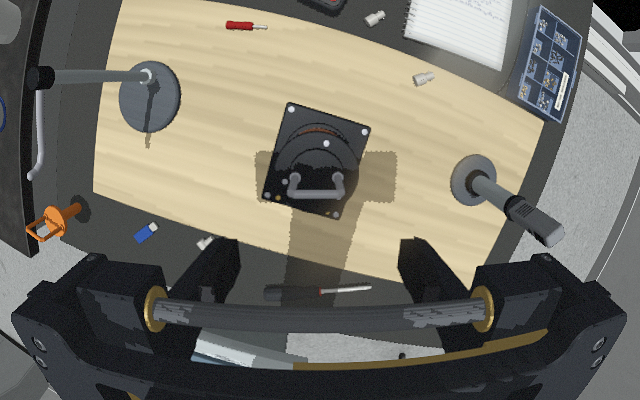

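The wrist view shows the stirrup bar at about (318,193), close to the predicted (317,197). The hook is at left, with its cap at (41,78), and the probe handle is at right. I'll take an enlarged look for exact points.

```bash
python3 - <<'E'
from h import *
w=cv2.imread("pics/w1.png"); o=np.zeros((600,800,3),np.uint8)
def put(im,x,y,w,h,k,X,Y): 
    c=cv2.resize(im[y:y+h,x:x+w],None,fx=k,fy=k,interpolation=cv2.INTER_CUBIC); o[Y:Y+c.shape[0],X:X+c.shape[1]]=c
put(w,255,95,130,130,4,0,0); put(w,20,55,60,140,4,530,0)
cv2.imwrite("pics/c2.png",o)
E
```

```text
(no output)
```

View pics/c2.png

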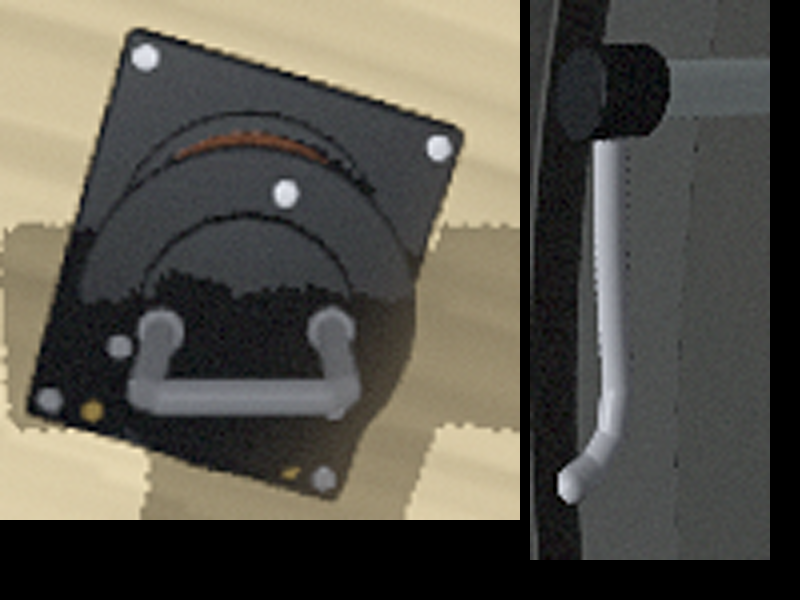

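```bash
python3 - <<'E'
from h import *
p=np.load("p1.npy",allow_pickle=True).item()
for n,X,Y,z in [("barL",128,394,.174),("barR",360,397,.174),("barC",244,397,.174),("legL",160,330,.124),("legR",331,330,.124)]:
    print(n,onz("wrist",255+X/4,95+Y/4,z,p))
for n,X,Y,z in [("cap",583,92,.23),("tip",568,487,.229),("seat",612,408,.210)]:
    print(n,onz("wrist",20+(X-530)/4,55+Y/4,z,p))
print(onz("wrist",148,73,.025,p))
E
```

```text
barL [ 0.5498 -0.0336  0.174 ]
barR [ 0.5624 -0.0777  0.174 ]
barC [ 0.5558 -0.0558  0.174 ]
legL [ 0.5497 -0.0365  0.124 ]
legR [ 0.5614 -0.0751  0.124 ]
cap [0.6016 0.1865 0.23  ]
tip [0.5183 0.187  0.229 ]
seat [0.5301 0.1922 0.21  ]
[0.6052 0.194  0.025 ]
```

```bash
python3 -c "
from h import *
go([.5555,-.0562,.141],16.6)"; 
```

```text
at [ 0.5524 -0.0601  0.2596] t 2.325 shift [  4.2  -2.9 118.6] turn [0.0007 0.0009 0.0034] W 0.08802760282085663
```

```bash
python3 -m handwheel '[4,-3,25,0,0,0,88,4,-3,55,0,0,0,88,4,-3,75,0,0,0,88,4,-3,75,0,0,0,88,4,-3,75,0,0,0,88]'
python3 -c "
from h import *
go([.5555,-.0562,.141],16.6)"; 
```

```text
t: 2.95
ee_pos: [0.5565, -0.0548, 0.1856]
tcp_rot: [0.989, 0.147, 0.001, 0.0]
wrist_force: [-0.4, -0.1, -0.4]
width: 0.0885
finger_force: 0.0
at [ 0.5565 -0.0548  0.1856] t 2.95 shift [-1.4  1.  44.6] turn [ 0.0007 -0.001   0.005 ] W 0.088520996254948
```

```bash
python3 -m handwheel '[-1,1,22,0,0,0,88,-1,1,38,0,0,0,88,-1,1,44,0,0,0,88,-1,1,44,0,0,0,88]'
python3 -c "
from h import *
go([.5555,-.0562,.141],16.6)
p=viewer.camera_params('wrist');w=viewer.read_camera('wrist')
cv2.imwrite('pics/w2.png',w)"; 
```

```text
t: 3.45
ee_pos: [0.5555, -0.0553, 0.1407]
tcp_rot: [0.989, 0.147, -0.0, -0.0]
wrist_force: [0.5, -0.5, 0.5]
width: 0.0879
finger_force: 0.0
at [ 0.5555 -0.0553  0.1407] t 3.45 shift [-0.3  0.9 -0.3] turn [-0.0001  0.0002  0.0062] W 0.08787867912166701
```

View pics/w2.png

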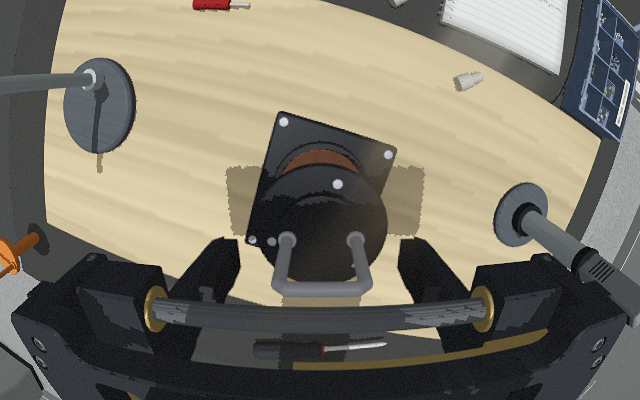

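The stirrup (legs at columns 287 and 356) sits centred between the fingers. Closing now.

```bash
python3 -m handwheel '[0,0,0,0,0,0,70,0,0,0,0,0,0,50,0,0,0,0,0,0,40,0,0,0,0,0,0,40,0,0,0,0,0,0,40,0,0,0,0,0,0,40]' 30; python3 -m handwheel '[0,0,-8,0,0,0,40,0,0,-16,0,0,0,40,0,0,-30,0,0,0,40,0,0,-50,0,0,0,40,0,0,-72,0,0,0,40,0,0,-90,0,0,0,40,0,0,-90,0,0,0,40]'
python3 -c "
from h import *
go([.472,.19,.214],-1)
w=viewer.read_camera('wrist')
cv2.imwrite('pics/w3.png',w)"
```

```text
t: 4.25
ee_pos: [0.5556, -0.0555, 0.1408]
tcp_rot: [0.989, 0.147, 0.0, 0.0]
wrist_force: [0.2, -1.0, 0.1]
width: 0.0458
finger_force: 30.0
t: 5.12
ee_pos: [0.5565, -0.0553, 0.2324]
tcp_rot: [0.989, 0.147, 0.002, 0.0]
wrist_force: [-0.1, 1.1, -1.3]
width: 0.0454
finger_force: 30.0
at [ 0.5565 -0.0553  0.2324] t 5.125 shift [  -9.3 -259.3   18.1] turn [ 0.0007 -0.0031  0.3132] W 0.045394661560962356
```

View pics/w3.png

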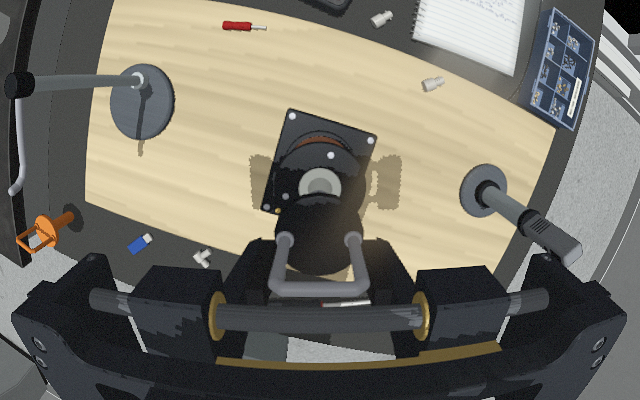

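The core is out and upright, and the empty white bush shows at (320,183). Next I carry it round to the front of the hook tip.

```bash
python3 -m handwheel '[-12,-34,0,0,0,0.05,40,-30,-85,0,0,0,0.1,40,-48,-135,0,0,0,0.15,40,-36,-175,0,0,0,0.2,40,-24,-212,4,0,0,0.26,40,-14,-242,8,0,0,0.313,40,-9,-259,12,0,0,0.313,40,-9,-259,18,0,0,0.313,40,-9,-259,18,0,0,0.313,40,-9,-259,18,0,0,0.313,40]'
python3 -c "
from h import *
go([.472,.19,.212],-1)
p=viewer.camera_params('wrist');w=viewer.read_camera('wrist')
cv2.imwrite('pics/w4.png',w); np.save('p4.npy',p)"
```

```text
t: 6.42
ee_pos: [0.4714, 0.1885, 0.2125]
tcp_rot: [1.0, -0.009, -0.0, 0.0]
wrist_force: [0.9, -0.1, -2.2]
width: 0.0459
finger_force: 30.0
at [0.4714 0.1885 0.2125] t 6.425 shift [ 0.5 -1.5  0.5] turn [ 0.0007  0.0004 -0.0014] W 0.045893777563577313
```

View pics/w4.png

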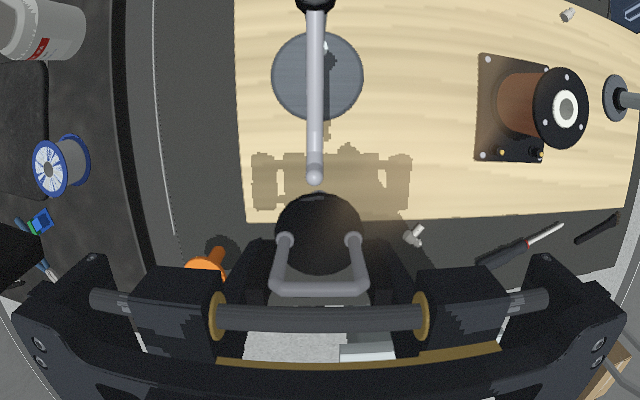

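```bash
python3 -c "
from h import *
p=np.load('p4.npy',allow_pickle=True).item()
print('tip',onz('wrist',314,173,.229,p),'cap',onz('wrist',315,3,.23,p),'bar',onz('wrist',320,288,.246,p), 'barpred',proj('wrist',[.4714,.1885,.2455],p),proj('wrist',[.518,.188,.229],p))
print('coilmouth',onz('wrist',567,108,.116,p))"
```

```text
tip [0.5201 0.1904 0.229 ] cap [0.5927 0.1885 0.23  ] bar [0.4723 0.1886 0.246 ] barpred [320.3383 289.0157] [319.5585 177.637 ]
coilmouth [ 0.557  -0.0562  0.116 ]
```

```bash
python3 -m handwheel '[15,-1,0,0,0,0,40,35,-1,0,0,0,0,40,55,-1,0,0,0,0,40,65,-1,0,0,0,0,40,65,-1,0,0,0,0,40,65,-1,8,0,0,0,40,65,-1,16,0,0,0,40,65,-1,22,0,0,0,40,65,-1,22,0,0,0,40]'
python3 -c "
from h import *
go([.536,.19,.1845],-1)
p=viewer.camera_params('wrist');w=viewer.read_camera('wrist')
cv2.imwrite('pics/w5.png',w); np.save('p5.npy',p)"
```

```text
t: 7.6
ee_pos: [0.5358, 0.1895, 0.19]
tcp_rot: [1.0, -0.008, -0.001, 0.0]
wrist_force: [0.8, 1.0, -3.0]
width: 0.0455
finger_force: 30.0
at [0.5358 0.1895 0.19  ] t 7.6 shift [ 0.2 -0.5  5.5] turn [0.0005 0.0013 0.0005] W 0.045505438227179305
```

View pics/w5.png

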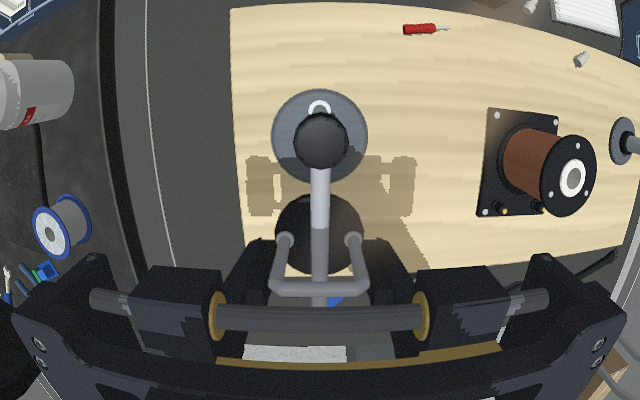

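The hook now passes through the stirrup under the bar (column 319). Lowering until it makes contact.

```bash
python3 -m handwheel '[0,0,2,0,0,0,40,0,0,4,0,0,0,40,0,0,4,0,0,0,40]'; python3 -m handwheel '[0,0,1,0,0,0,40,0,0,2,0,0,0,40,0,0,2,0,0,0,40]'
```

```text
t: 8.02
ee_pos: [0.5363, 0.1897, 0.1866]
tcp_rot: [1.0, -0.009, -0.0, 0.0]
wrist_force: [-0.6, -0.4, -1.3]
width: 0.0454
finger_force: 30.0
t: 8.4
ee_pos: [0.5363, 0.1897, 0.1846]
tcp_rot: [1.0, -0.009, -0.0, 0.0]
wrist_force: [-0.1, -0.6, -3.2]
width: 0.0456
finger_force: 30.0
```

```bash
python3 -m handwheel '[0,0,1,0,0,0,40,0,0,2,0,0,0,40,0,0,2,0,0,0,40]';python3 -m handwheel '[0,0,1,0,0,0,40,0,0,2,0,0,0,40,0,0,2,0,0,0,40]'
```

```text
t: 8.78
ee_pos: [0.5368, 0.1898, 0.1838]
tcp_rot: [1.0, -0.009, 0.001, -0.0]
wrist_force: [-2.0, -1.2, 6.9]
width: 0.0457
finger_force: 30.0
t: 9.15
ee_pos: [0.5374, 0.1898, 0.1835]
tcp_rot: [1.0, -0.009, 0.001, 0.0]
wrist_force: [-5.9, -3.7, 19.7]
width: 0.0459
finger_force: 30.0
```

Contact at about z = 0.184, as predicted. I'll unload, release and lift off.

```bash
python3 -m handwheel '[0,0,-2.5,0,0,0,40,0,0,-2.5,0,0,0,44,0,0,-2.5,0,0,0,50,0,0,-2.5,0,0,0,60,0,0,-2.5,0,0,0,72,0,0,-2.5,0,0,0,80,0,0,-2.5,0,0,0,80,0,0,-2.5,0,0,0,80]'; python3 -m handwheel '[0,0,-10,0,0,0,80,0,0,-25,0,0,0,80,0,0,-45,0,0,0,80,0,0,-65,0,0,0,80,0,0,-90,0,0,0,80,0,0,-110,0,0,0,80,0,0,-110,0,0,0,80]'
python3 -c "
from h import *
go([.5895,-.281,.29],0)
p=viewer.camera_params('wrist');w=viewer.read_camera('wrist')
cv2.imwrite('pics/w6.png',w); np.save('p6.npy',p)"
```

```text
t: 10.15
ee_pos: [0.5363, 0.1897, 0.1832]
tcp_rot: [1.0, -0.009, -0.0, 0.0]
wrist_force: [0.6, -0.1, -0.7]
width: 0.08
finger_force: 0.0
t: 11.02
ee_pos: [0.5374, 0.1903, 0.2956]
tcp_rot: [1.0, -0.009, 0.002, -0.001]
wrist_force: [-0.6, 0.6, -0.0]
width: 0.0801
finger_force: 0.0
at [0.5374 0.1903 0.2956] t 11.025 shift [ 60.2 470.3   5.1] turn [-0.0015 -0.0041 -0.0172] W 0.0800886342946047
```

View pics/w6.png

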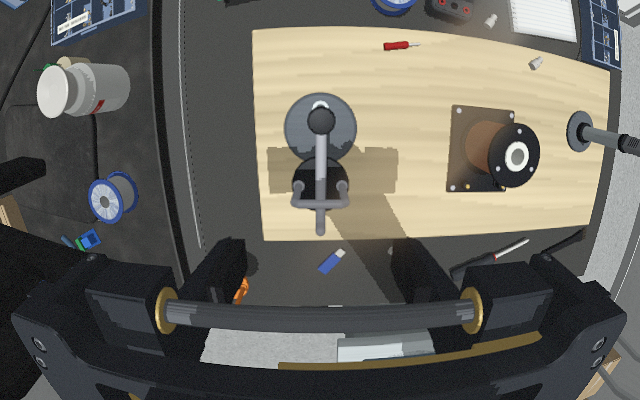

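The core hangs on the hook: the stirrup bar lies across the hook at (320,203), the hook tip sticks out at (320,232), and the core's head is below. That was my tenth viewed picture, so from here I measure with image code only.

```bash
python3 -m handwheel '[5,35,0,0,0,0,80,12,90,0,0,0,0,80,20,150,0,0,0,0,80,27,210,0,0,0,0,80,34,270,0,0,0,0,80,41,330,0,0,0,0,80,50,390,0,0,0,0,80,56,440,3,0,0,0,80,60,470,5,0,0,-0.017,80,60,470,5,0,0,-0.017,80]'
python3 - <<'E'
from h import *
telemetry.state(); p=viewer.camera_params('wrist');w=viewer.read_camera('wrist')
cv2.imwrite('pics/w7.png',w); np.save('p7.npy',p); go([.5895,-.281,.29],0)
print(proj('wrist',[.5895,-.281,.204],p),proj('wrist',[.5895,-.281,.127],p),proj('wrist',[.5895,-.281,.02],p))
u,v=map(int,proj('wrist',[.5895,-.281,.204],p))
g=cv2.cvtColor(w,cv2.COLOR_BGR2GRAY)
for r in range(v-40,v+36,2): print(r,' '.join('%3d'%x for x in g[r,u-34:u+36:2]))
E
```

```text
t: 12.32
ee_pos: [0.5869, -0.2842, 0.2865]
tcp_rot: [1.0, -0.002, -0.001, 0.0]
wrist_force: [-0.3, -0.6, -0.2]
width: 0.0798
finger_force: 0.0
at [ 0.5875 -0.2817  0.2869] t 12.375 shift [ 2.  -0.7 -3.1] turn [-0.001   0.0019 -0.002 ] W 0.08014881989565882
[315.4964 197.3399] [316.2748 172.1551] [316.9075 151.995 ]
157 129 127 131  96  62  62  64  62  63  71  37  59 112 114 105  97  92  99 112 110 109 104  32  41  67  65  64  62  64  65  69 126 126 131 137
159 125 130 128 113  60  62  63  59  65  66  53  76  94  69  33  27  21  25  39  88 102 102  43  56  70  68  65  69  65  62  93 128 129 129 132
161 134 135 132 128  59  63  61  64  61  64  71  41  35  29  32  27  52  52  25  23  28  84  50  58  63  70  69  70  70  66 128 133 131 133 134
163 135 140 134 138  99  63  65  68  62  65  50  25  27  27  24  65  79  77  74  46  29  28  57  63  67  65  65  65  63  85 135 135 135 134 134
165 134 135 135 134 133  72  63  61  66  59  26  24  29  31  51  66  78  79  75  77  55  25  30  64  63  68  66  64  65 112 131 129 130 133 128
167 129 134 135 130 130 103  55  60  66  42  23  25  23  34  52
[... 3988 characters left out ...]
 210 213 215 164 140 141 144 140 142 141 141 141 142 141 142 139 140 141 142 141 141 140 139 142 141 143 146 141 142 146 139
225 213 213 214 213 214 214 207 139 144 142 143 143 146 142 145 145 142 143 145 145 142 143 143 143 145 143 142 142 144 143 143 143 146 145 143
227 214 213 212 214 213 213 203 137 141 142 141 145 144 145 144 141 144 141 142 143 143 142 140 144 140 145 144 145 142 142 142 141 141 142 141
229 212 211 212 211 212 213 173 141 139 140 140 145 139 139 141 139 143 141 143 144 142 139 146 141 144 144 141 140 143 144 141 144 144 144 143
231 213 213 212 214 213 214 163 141 141 143 145 142 144 142 141 143 144 143 141 142 144 142 144 143 145 145 145 144 143 142 144 142 145 145 144
```

```bash
python3 - <<'E'
from h import *
p=np.load('p7.npy',allow_pickle=True).item(); w=cv2.imread('pics/w7.png'); g=cv2.cvtColor(w,cv2.COLOR_BGR2GRAY)
m=cv2.inRange(cv2.GaussianBlur(g,(3,3),0),87,110); k=np.zeros_like(m); k[178:213,292:332]=m[178:213,292:332]
k=cv2.morphologyEx(k,cv2.MORPH_OPEN,np.ones((5,5)))
n,l,s,c=cv2.connectedComponentsWithStats(k); i=1+np.argmax(s[1:,4])
q=np.array([onz('wrist',x,y,.204,p)[:2] for y,x in np.argwhere(l==i)])*1e3
r=cv2.minAreaRect(q.astype(np.float32)); print(s[i],c[i],r, q.mean(0)); print(cv2.boxPoints(r))
# coil mouth: white bush, from this image if in view
M=proj('wrist',[.556,-.0565,.116],p); print(M)
E
```

```text
[298 182  29  29 513] [311.5517 195.9708] ((590.6249389648438, -277.702392578125), (15.151731491088867, 23.309585571289062), 50.95965576171875) [ 590.6012 -277.9102]
[[ 576.8008 -276.2456]
 [ 594.9055 -290.9276]
 [ 604.449  -279.1592]
 [ 586.3444 -264.4772]]
[135.0576 199.5391]
```

```bash
python3 -c "
from h import *
print(telemetry.state()['joint_positions'])
go([.5902,-.2785,.24],-39)"
python3 -m handwheel '[1,-1,0,0,0,0.16,80,2,-2,0,0,0,0.32,60,3,-3,0,0,0,0.48,60,3,-3,0,0,0,0.64,60,3,-3,0,0,0,0.68,60,3,-3,0,0,0,0.68,60,3,-3,0,0,0,0.68,60]'
python3 - <<'E'
from h import *
p=viewer.camera_params('wrist');w=viewer.read_camera('wrist')
cv2.imwrite('pics/w8.png',w); go([.5902,-.2785,.24],-39)
g=cv2.cvtColor(w,cv2.COLOR_BGR2GRAY)
c0=proj('wrist',[.5905,-.278,.204],p).astype(int); print(c0)
m=cv2.inRange(cv2.GaussianBlur(g,(3,3),0),87,112); k=np.zeros_like(m); a,b=c0; k[b-18:b+18,a-20:a+21]=m[b-18:b+18,a-20:a+21]
k=cv2.morphologyEx(k,cv2.MORPH_OPEN,np.ones((5,5)))
n,l,s,c=cv2.connectedComponentsWithStats(k); i=1+np.argmax(s[1:,4])
q=np.array([onz('wrist',x,y,.204,p)[:2] for y,x in np.argwhere(l==i)])*1e3
r=cv2.minAreaRect(q.astype(np.float32)); print(s[i],c[i],r, q.mean(0))
for r in range(b-24,b+24,3): print(r,' '.join('%3d'%x for x in g[r,a-30:a+31:3]))
E
```

```text
[ 0.5082  0.5072 -0.1913  1.4704  0.0999  1.1757 -1.2711]
at [ 0.5875 -0.2817  0.2869] t 12.375 shift [ 2.7 -3.1 46.9] turn [-0.0003  0.0021  0.6787] W 0.08014881989565882
t: 13.25
ee_pos: [0.5913, -0.2778, 0.2882]
tcp_rot: [0.943, -0.333, -0.0, -0.0]
wrist_force: [0.5, 0.6, 0.2]
width: 0.06
finger_force: 0.0
at [ 0.5913 -0.278   0.2882] t 13.3 shift [-0.5  1.  48.2] turn [-0.0001  0.0002  0.0021] W 0.05984019996112135
[319 200]
[311 186  20  27 488] [320.5963 198.9385] ((590.5941162109375, -279.1808166503906), (14.979209899902344, 21.808853149414062), 51.19804382324219) [ 590.6856 -279.3258]
176 131 127 130 127 128  77  28  30  76  82  74  80  75  72  36  47 127 142 140 142 141
179 126 126 127 125 131 133  23  27  82  78  75  77  80  69  38  54 141 140 143 144 137
182 126 187 162 164 131 171  88  42  77  77  76  77  78  77  31 132 142 143 141 135 134
185 197 198 200 206 205 202 204  37  77  70  80  79  78  78  77 145 143 137 133 132 132
188 200 203 207 205 199 195 198 174  94 101 100 100  98  96 136 145 136 133 134 135 132
191 206 206 203 200 197 199 205 184  94  99 102 100 101  99 
[... 207 characters left out ...]
 199 197 205 209 214 211 209 185  96 101 101 102 103 101 125 132 134 137 142 145 144
203 200 207 212 213 208 209 213 191  97 101 101 102 102  99 174 133 138 144 145 145 142
206 209 213 211 208 210 207 212 188  98  98  99 101 106 102 194 140 145 144 146 142 140
209 212 210 207 210 205 202 205 190  95 101 103 102 105 106 197 139 144 142 141 144 142
212 210 209 209 203 203 205 205 209  95  97  91  99  98  94 212 203 146 142 142 142 140
215 209 207 203 205 208 206 208 201 202 199 204 210 214 211 208 204 137 141 142 140 143
218 204 203 204 206 206 204 200 197 197 204 209 209 210 209 203 202 206 143 144 142 142
221 204 206 209 207 204 201 198 201 207 210 212 210 207 204 201 201 201 172 141 143 142
```

The handle's top face is now square to the fingers, with its centre at (0.5906, -0.279). Descending.

```bash
python3 -m handwheel '[0,1,25,0,0,0.002,60,0,1,55,0,0,0.002,60,0,1,80,0,0,0.002,60,0,1,95,0,0,0.002,60,0,1,95,0,0,0.002,60,0,1,95,0,0,0.002,60]'
python3 -c "
from h import *
go([.5905,-.279,.152],-39)"
```

```text
t: 14.05
ee_pos: [0.5913, -0.2793, 0.1943]
tcp_rot: [0.942, -0.334, 0.001, 0.0]
wrist_force: [0.6, -0.1, 0.7]
width: 0.0602
finger_force: 0.0
at [ 0.5913 -0.2793  0.1943] t 14.05 shift [-0.9  0.3 42.3] turn [-0.0005 -0.0016 -0.0013] W 0.06020236091528345
```

```bash
python3 -m handwheel '[-1,0,18,0,0,0,60,-1,0,34,0,0,0,60,-1,0,42,0,0,0,60,-1,0,42,0,0,0,60]'; python3 -m handwheel '[0,0,0,0,0,0,40,0,0,0,0,0,0,25,0,0,0,0,0,0,16,0,0,0,0,0,0,10,0,0,0,0,0,0,10,0,0,0,0,0,0,10]' 25
python3 -c "
from h import *
go([.5905,-.279,.152],-39)"
```

```text
t: 14.55
ee_pos: [0.5893, -0.2781, 0.1501]
tcp_rot: [0.942, -0.334, -0.001, -0.0]
wrist_force: [0.1, 0.6, -0.3]
width: 0.0597
finger_force: 0.0
t: 15.3
ee_pos: [0.5899, -0.2784, 0.1513]
tcp_rot: [0.942, -0.335, 0.0, 0.0]
wrist_force: [-0.0, -0.1, 0.1]
width: 0.0154
finger_force: 25.0
at [ 0.5899 -0.2784  0.1513] t 15.3 shift [ 0.8  0.1 -0.7] turn [-0.     -0.0001 -0.0015] W 0.015405513737032592
```

Gripped at 15.4 mm with no side load. Lifting it out of the holder.

```bash
python3 -m handwheel '[0,0,-10,0,0,0,10,0,0,-25,0,0,0,10,0,0,-45,0,0,0,10,0,0,-65,0,0,0,10,0,0,-85,0,0,0,10,0,0,-105,0,0,0,10,0,0,-125,0,0,0,10,0,0,-140,0,0,0,10,0,0,-140,0,0,0,10,0,0,-140,0,0,0,10]' 35
python3 - <<'E'
from h import *
p=viewer.camera_params('wrist');w=viewer.read_camera('wrist');cv2.imwrite('pics/w9.png',w)
cv2.imwrite('pics/t9.png',viewer.read_camera('top')); cv2.imwrite('pics/s9.png',viewer.read_camera('side'))
go([.5555,-.057,.29],-39)
w=telemetry.state()['ee_pos']
for n in('top','side'): print(n,[proj(n,[w[0],w[1],w[2]-.1243+h]).round(1) for h in (0,.047,.1,.177)])
E
```

```text
t: 16.55
ee_pos: [0.5895, -0.2782, 0.2906]
tcp_rot: [0.942, -0.334, -0.001, -0.0]
wrist_force: [0.6, -0.2, -1.6]
width: 0.0157
finger_force: 35.0
at [ 0.5894 -0.2782  0.2903] t 16.7 shift [-165.8 -150.3    0.5] turn [ 0.0004  0.0016 -0.0015] W 0.015552990014658978
top [array([430.9, 144.5]), array([435.6, 140.6]), array([441.4, 135.6]), array([450.9, 127.6])]
side [array([285.3, 135.7]), array([284.6, 121.1]), array([283.9, 103.5]), array([282.7,  76. ])]
```

```bash
python3 -m handwheel '[-20,-12,0,0,0,0,10,-55,-33,0,0,0,0,10,-90,-54,0,0,0,0,10,-125,-75,0,0,0,0,10,-150,-90,0,0,0,0,10,-166,-100,0,0,0,0,10,-166,-100,0,0,0,0,10,-166,-100,0,0,0,0,10]'
python3 - <<'E'
from h import *
p=viewer.camera_params('wrist');w=viewer.read_camera('wrist');cv2.imwrite('pics/w10.png',w);np.save('p10.npy',p)
s=telemetry.state(); go([.5555,-.057,.29],-39,s)
C=proj('wrist',[.5555,-.057,.116],p); print('mouth pred',C)
e=s['ee_pos']; print([proj('wrist',[e[0],e[1],e[2]-.1243+h],p).round(1) for h in (0,.047,.086,.1,.104)])
hsv=cv2.cvtColor(w,cv2.COLOR_BGR2HSV); m=((hsv[...,1]<40)&(hsv[...,2]>130)).astype(np.uint8)*255
a,b=C.astype(int); k=np.zeros_like(m); k[b-30:b+31,a-35:a+36]=m[b-30:b+31,a-35:a+36]
cs,h=cv2.findContours(k,cv2.RETR_CCOMP,cv2.CHAIN_APPROX_NONE)
for c,hh in zip(cs,h[0]):
    if len(c)>15:
        (x,y),ax,an=cv2.fitEllipse(c); print(hh[3],x,y,ax,onz('wrist',x,y,.116,p))
g=cv2.cvtColor(w,cv2.COLOR_BGR2GRAY)
for r in range(b-26,b+28,3): print(r,' '.join('%3d'%x for x in g[r,a-33:a+34:3]))
E
```

```text
t: 17.7
ee_pos: [0.5243, -0.0976, 0.2911]
tcp_rot: [0.942, -0.335, 0.0, 0.0]
wrist_force: [-0.3, 0.0, -0.7]
width: 0.0156
finger_force: 35.0
at [ 0.5243 -0.0976  0.2911] t 17.75 shift [ -1.5 -51.2   1.1] turn [ 0.0004 -0.0005 -0.0034] W 0.01599168204938805
mouth pred [271.2579 172.3849]
[array([318.7, 184.7]), array([318.7, 202.6]), array([318.6, 223.3]), array([318.6, 232.7]), array([318.6, 235.6])]
-1 270.29913330078125 172.47198486328125 (32.63510513305664, 34.3113899230957) [ 0.5561 -0.0561  0.116 ]
2 264.4384765625 168.9218292236328 (6.102087497711182, 14.290120124816895) [ 0.5632 -0.0538  0.116 ]
146  68  70  58  73  70  60  78  23  25  26  27  35  52  81  78  77  77  79  76  77  46  76  47
149  68  53  70  71 239  93  24  34  26  27  34  32  26  74  76  71  80  79  79  76  60  48  69
152  58  67  68  68 226  93  27  30  30  37  29  33  31  27  47  61  48  64  49  24  44  24  75
155  58  62  68  68  73  26  33  27  13  19  61  45  20  26  29  32  27  33  29  23  21  26  35
158  65  68  65  69  65  27  18  43 147 171 171 172 172 166  69  27  27  29  16  27  26  26  33
161  64  6
[... 537 characters left out ...]
 233  63  65  45  32  34  35
179  63  59  62  61  62  34 173 172 159 135 138 139 136 136 179 250 179  65  60  63  24  28  34
182  60  61  56  58  63  42 126 171 169 165 142 144 155 172 238 246  69  64  65  62  31  29  28
185  69  62  56  62  64  54  23 124 174 170 170 172 167 171 229  94  62  61  63  67  25  34  22
188 165  56  60  55  58  66  34  15  41 157 169 167 165 144  16  65  59  66  62  57  30  28  26
191 208  99  55  60  56  62  21  32  20  17  11  21  23  28  35  35  37  32  23  31  23  26  59
194 212 206  51  56  57  61  28  29  25  22  32  31  23  25  24  36  22  26  29  35  33  35  59
197 213 210 205  46  55  55  28  72 128  24  26  28  35  30   9  24  22  22  31  31  31  56  58
```

The bush-ring fit puts the mouth at (0.5561, -0.0561), which agrees with the earlier estimates. Next I check the stem's tip, tilt and band in this picture.

```bash
python3 - <<'E'
from h import *
w=cv2.imread('pics/w10.png'); g=cv2.cvtColor(w,cv2.COLOR_BGR2GRAY)
for r in range(172,242,2): print(r,' '.join('%3d'%x for x in g[r,300:340:2]))
E
```

```text
172  27  28  32  26  33  26  28  29  29  18  28  29  31  30  27  22  31  34 131 131
174  29  32  30  32  22  26  27  31  28  32  34  22  28  35  28  27  23  31 132 137
176  33  35  35  20  16  31  31  27  33  27  29  23  26  68  39  31  40  37  45  66
178  21  27  34  31  24  31  27  22  33  26  25  27 101 129  81  29  35  39  37  40
180  24  25  31  30  54  32  19  26  32  29  19  23  89 135  93  24  33  34  38 117
182  30  25  28  31  60  55  21  32  67  88  91  43  26  33  26  34  36  75 150 150
184  24  22  32  32  63  49  66  39 103 104 101  93  28  33  36  30  71 155 148 147
186  27  30  28  53  59  66  66  80 100 105 105 100  68  39  44 133 150 147 148 150
188  24  31  26  64  63  56  61  80 100 106 104  93  57 104 185 152 150 152 151 151
190  24  19  51  61  62  58  55  83 103 106 105  97 144 226 221 219 144 151 151 151
192  24  18  58  61  55  60  55  78 103 103 104 106 228 219 218 221 196 150 154 156
194  33  60  59  61  60  58  61  98 102 106 103  97 223 218 219 221 226 172 153 153
196  48  61  59  56  62  61  61  89 104 106 101  99 224 222 222 222 223 225 169 143
198  55 
[... 1139 characters left out ...]
  94  89  91  80  67  65  69
226  31  31  50  82  83  87  85  82  87  85  89  91  92  91  93  90  82  67  68  74
228  39  36  57  80  88  87  86  86  88  88  91  91  86  92  94  92  82  65  72  65
230  33  35  60  84  83  86  86  91  89  88  91  90  91  90  93  91  90  58  62  73
232  31  41  62  87  82  85  88  84  91  90  91  88  90  93  92  91  90  61  65  70
234  38  38  69  84  84  84  88  86  95  87  89  93  90  90  91  89  93  65  66  70
236  45  43  67  87  88  81  88  89  89  90  94  94  94  93  93  89  92  69  67  64
238  37  39  73  84  86  90  89  90  88  90  94  88  94  87  96  95  93  72  66  69
240  39  35  77  82  85  88  84  89  88  89  87  91  95  94  92  91  89  71  65  64
```

Stem column 319 is straight, and the tip (row ~181.5) and band (row 198.5) match the prediction to within 1 px. Moving over the mouth.

```bash
python3 -c "
from h import *
go([.5559,-.0562,.29],-39)"
python3 -m handwheel '[-1,-12,0,0,0,0,10,-1,-28,0,0,0,0,10,-2,-44,0,0,0,-0.002,10,-2,-52,0,0,0,-0.003,10,-2,-52,0,0,0,-0.003,10,-2,-52,0,0,0,-0.003,10,-2,-52,0,0,0,-0.003,10]'
cat > chk.py <<'E'
from h import *
import sys
L=[];
for i in range(4):
    p=viewer.camera_params('wrist'); w=viewer.read_camera('wrist'); s=telemetry.state(); L.append(s['ee_pos'])
    if i==0: cv2.imwrite(f'pics/{sys.argv[1]}.png',w); np.save('pc.npy',p)
s['ee_pos']=np.mean(L,0); print('std',np.std(L,0)); go([.5559,-.0562,.1933],-39,s)
e=s['ee_pos']; print('tip/band',[proj('wrist',[e[0],e[1],e[2]-.1243+h],p).round(1) for h in (0,.047,.1)],'mouth',proj('wrist',[.5559,-.0562,.116],p))
E
python3 chk.py w11
```

```text
at [ 0.5243 -0.0976  0.2911] t 17.75 shift [ -1.7 -52.1   1.1] turn [ 0.0004 -0.0005 -0.0034] W 0.01599168204938805
t: 18.62
ee_pos: [0.5551, -0.0551, 0.2912]
tcp_rot: [0.943, -0.334, -0.0, 0.0]
wrist_force: [0.5, 0.5, -0.6]
width: 0.0157
finger_force: 35.0
std [0.     0.0001 0.    ]
at [ 0.5551 -0.0549  0.2913] t 18.825 shift [ 1.4  0.5 98. ] turn [ 0.0001 -0.0001  0.0011] W 0.015988010853340704
tip/band [array([318.7, 184.7]), array([318.7, 202.6]), array([318.6, 232.7])] mouth [319.2274 169.5156]
```

```bash
python3 -m handwheel '[1,0.5,10,0,0,0,10,1,0.5,22,0,0,0,10,1.4,0.5,34,0,0,0,10,1.4,0.5,42,0,0,0,10,1.4,0.5,42,0,0,0,10,1.4,0.5,42,0,0,0,10]'
python3 chk.py w12
python3 - <<'E'
from h import *
p=np.load('pc.npy',allow_pickle=True).item(); w=cv2.imread('pics/w12.png'); C=proj('wrist',[.5559,-.0562,.116],p)
g=cv2.cvtColor(w,cv2.COLOR_BGR2GRAY); a,b=C.astype(int)
for r in range(b-24,b+30,2): print(r,' '.join('%3d'%x for x in g[r,a-30:a+32:2]))
E
```

```text
t: 19.58
ee_pos: [0.5563, -0.0557, 0.2495]
tcp_rot: [0.943, -0.333, 0.0, -0.0]
wrist_force: [-0.5, 1.1, -1.5]
width: 0.0158
finger_force: 35.0
std [0.0001 0.     0.    ]
at [ 0.5564 -0.0558  0.2496] t 19.775 shift [-0.1  0.6 56.3] turn [-0.0004 -0.0006  0.0015] W 0.01562971390696608
tip/band [array([318.7, 184.8]), array([318.7, 202.7]), array([318.6, 232.8])] mouth [319.3895 181.9981]
157  73  78  45 142 135 123  24  33  36  27  30  28  31  23  26  30  24  32  23  32  33  29  35  35  34  35  31  26  35  35  34
159  74  39  20  48 120  60  36  30  25  28  20  23  26  30  27  31  31  29  32  27  26  28  19  36  36  38  35  36  33  38  41
161  26  30  28  22  17  25  33  31  27  31  22  32  22  29  29  27  35  16  26  28  28  26  34  33  27  37  28  36  37  41  40
163  23  22  21  34  27  29  27  29  33  27  26  63 142 154 161 157 153 147  96  36  18  22  32  30  30  34  30  37  31  39  41
165  25  29  31  18  29  28  29  17  20  64 131 175 172 168 171 171 170 172 173 160 113  36  29  26  32  34  36  33  35  36  41
167  14  32  24  32  29  22  25  25  83 170 171 172 173 173 170 170 170
[... 2044 characters left out ...]
  68 106 159 130  82  38  45  51  44  60  58  58  61  61  61
201  59  30  23  20  29  23  38  32  32  24  28  32  33  91 106 107 103  62  34  40  39  44  43  47  50  52  58  58  56  69  68
203  25  28  24  27  31  26  32  31  25  33  27  32  47  97 109 105 101 100  42  40  44  48  48  49  52  52  61  62  68  67  69
205  29  33  20  34  28  32  26  32  31  33  31  31  45 104 104 104 105 102  42  46  46  49  47  52  54  60  64  60  64  67  68
207  28  28  24  29  35  25  37  29  28  24  29  29  56 103 103 103 103 101  47  41  43  49  51  57  55  58  60  65  67  66  70
209  16  33  31  28  24  29  19  25  98 132  79  32  61 103 108 104 110 100  48  48  40  48  51  51  57  62  60  63  63  64  66
```

The stem (columns ~314–324) is centred in the bush ring (298.8–339), and the ring's centre row matches the prediction. Lowering it into the hole.

```bash
python3 -m handwheel '[0,0.3,8,0,0,0,10,0,0.3,18,0,0,0,10,0,0.3,28,0,0,0,10,0,0.3,38,0,0,0,10,0,0.3,48,0,0,0,10,0,0.3,54,0,0,0,10,0,0.3,56,0,0,0,10,0,0.3,56,0,0,0,10,0,0.3,56,0,0,0,10]'
python3 chk.py w13
python3 - <<'E'
from h import *
p=np.load('pc.npy',allow_pickle=True).item(); w=cv2.imread('pics/w13.png'); C=proj('wrist',[.5559,-.0562,.116],p)
g=cv2.cvtColor(w,cv2.COLOR_BGR2GRAY); a,b=C.astype(int)
for r in range(b-26,b+30,2): print(r,' '.join('%3d'%x for x in g[r,a-30:a+32:2]))
E
```

```text
t: 20.9
ee_pos: [0.5561, -0.056, 0.1935]
tcp_rot: [0.943, -0.333, 0.0, -0.0]
wrist_force: [-0.4, 0.6, -1.3]
width: 0.0156
finger_force: 35.0
std [0.0001 0.     0.0001]
at [ 0.5561 -0.056   0.1935] t 21.1 shift [-0.   0.2  0.2] turn [-0.0002 -0.0003  0.0015] W 0.015508642306205286
tip/band [array([318.7, 184.8]), array([318.6, 202.6]), array([318.5, 232.8])] mouth [318.9315 202.5662]
176  30  21  21  21  32  30  28  32  23  28  27  29  20  28  28  27  31  28  31  31  29  24  37  26  32  38  36  45  43  45  43
178  35  34  25  30  28  24  28  26  25  22  23  23  31  48  53  48  45  34  30  31  35  30  35  34  35  30  33  37  48  46  43
180  17  31  22  27  23  23  24  36  28  17  85 148 159 160 165 161 159 160 153  90  25  25  27  31  29  38  34  35  40  43  49
182  27  28  28  25  22  26  22  17  96 161 172 169 169 169 170 169 169 169 169 171 159 104  38  33  30  34  37  43  35  44  47
184  30  29  34  30  36  19  31 143 169 170 168 170 170 169 170 169 167 169 170 166 169 168 148  24  39  34  39  45  39  46  43
186  28  32  23  28  25  51 153 168 166 171 168 168 168 170 170 168 170 17
[... 2169 characters left out ...]
  79  74  78  75  72  49  43  47  50  53  55  59  56  58  58
222  26  26  26  24  33  30  33  25  38  80  78  80  79  84  84  85  82  83  87  85  81  71  49  52  50  50  55  51  55  54  51
224  29  32  25  32  29  32  29  33  52  83  83  82  83  84  79  83  83  80  82  83  85  84  54  50  54  58  59  56  56  52  57
226  32  27  26  22  35  24  36  33  62  81  80  88  87  85  79  82  83  81  82  82  86  83  60  57  55  56  54  56  56  56  56
228  23  29  23  25  17  24  38  33  74  84  83  84  83  84  84  84  82  85  83  85  82  85  58  51  51  53  54  53  54  49  60
230  18  36  27  33  36  30  32  32  75  80  83  84  81  80  81  84  84  86  86  87  86  84  65  54  55  56  58  53  54  52  52
```

```bash
cat > fit.py <<'E'
from h import *
import sys
from scipy.optimize import least_squares
p=np.load('pc.npy',allow_pickle=True).item(); w=cv2.imread(sys.argv[1]); g=cv2.cvtColor(w,cv2.COLOR_BGR2GRAY).astype(float)
E=[]
for r in range(184,210):
    row=g[r,284:352]; i=np.where(row>105)[0]; a,b=i[0],i[-1]
    E+= [(284+a-(row[a]-105)/(row[a]-row[a-1]),r),(284+b+(row[b]-105)/(row[b]-row[b+1]),r)]
E=np.array([onz('wrist',u,v,.116,p)[:2] for u,v in E])*1e3
f=lambda q:np.hypot(E[:,0]-q[0],E[:,1]-q[1])-q[2]
q=least_squares(f,[556,-56,19],loss='soft_l1').x; print('bush centre',q,'rms',np.sqrt(np.mean(f(q)**2)))
S=[]
for r in range(193,198):
    row=g[r,306:332]; i=np.where(row<118)[0]; S.append((306+(i[0]+i[-1])/2, i[-1]-i[0]+1))
print('stem cols',S)
e=telemetry.state()['ee_pos']*1e3; T=R.from_quat(telemetry.state()['tcp_rot'])
print('tool shift stem->centre', T.inv().apply([q[0]-e[0],q[1]-e[1],0]), 'centre px',proj('wrist',[q[0]/1e3,q[1]/1e3,.116],p),'tcp axis px',proj('wrist',[e[0]/1e3,e[1]/1e3,.116],p))
E
python3 fit.py pics/w13.png
```

```text
bush centre [556.4549 -55.6877  18.9678] rms 0.09408052639263736
stem cols [(np.float64(318.5), np.int64(10)), (np.float64(318.5), np.int64(10)), (np.float64(318.5), np.int64(10)), (np.float64(318.5), np.int64(10)), (np.float64(318.5), np.int64(10))]
tool shift stem->centre [ 0.1619 -0.5488  0.0002] centre px [318.0547 202.5021] tcp axis px [318.7678 202.7   ]
```

```bash
python3 -m handwheel '[0,-0.5,0,0,0,0,10,0,-0.5,0,0,0,0,10,0,-0.5,0,0,0,0,10,0,-0.5,0,0,0,0,10,0,-0.5,0,0,0,0,10,0,-0.5,0,0,0,0,10]'
python3 chk.py w14; python3 fit.py pics/w14.png
python3 - <<'E'
from h import *
t=viewer.read_camera('top'); cv2.imwrite('pics/t14.png',t); a=cv2.imread('pics/t9.png')
print('hook region diff',cv2.absdiff(t,a)[125:195,215:280].mean(), 'front things diff vs start',cv2.absdiff(t,cv2.imread('pics/top0.png'))[226:260,180:325].mean())
# core head: project hung position
print(proj('top',[.536,.188,.1595+.008]), t[150:185,228:256].mean(2).astype(int)[::3,::3])
print(np.abs(telemetry.state()['joint_velocities']).max())
E
```

```text
t: 21.85
ee_pos: [0.5562, -0.0556, 0.1932]
tcp_rot: [0.943, -0.333, -0.0, 0.0]
wrist_force: [0.2, -0.7, -0.5]
width: 0.0158
finger_force: 35.0
std [0. 0. 0.]
at [ 0.5562 -0.0556  0.1932] t 22.05 shift [ 0.1  0.6 -0.1] turn [0.     0.     0.0014] W 0.015466094634672415
tip/band [array([318.7, 184.7]), array([318.6, 202.6]), array([318.6, 232.8])] mouth [319.4282 202.4809]
bush centre [556.4285 -55.6948  18.9949] rms 0.08734919100813891
stem cols [(np.float64(318.5), np.int64(10)), (np.float64(318.5), np.int64(10)), (np.float64(318.5), np.int64(10)), (np.float64(318.5), np.int64(10)), (np.float64(318.5), np.int64(10))]
tool shift stem->centre [ 0.245  -0.1086 -0.    ] centre px [318.4791 202.3665] tcp axis px [318.6203 202.6656]
hook region diff 0.701025641025641 front things diff vs start 1.226369168356998
[242.8355 167.4134] [[216 217 217 185 207 110 161  86 199 114]
 [208 208 203 113 205 112 145 176 133  67]
 [207 208 127 116 204  73 103 102  56  52]
 [211 209 101  73 204  24  56  71  71  63]
 [221 201 158 159 196 145 138  76  50  99]
 [208 126 120 113 170  91 101  84 135 102]
 [219 197 149  55 159  21  23  82  77  99]
 [227 224  68 165 114  20  71  73  44  52]
 [222 222 160  68  65  20  72  66  51  53]
 [225 226 220 205  88  33  42  52  53  52]
 [220 220 221 221 222 218 117  97  99 118]
 [220 219 221 221 222 222 132 129 129 130]]
0.0008010105402214833
```

The probe is centred to about 0.3 mm with the tip at depth and the arm still, and the core is still hanging undisturbed. Handing in.

```bash
python3 -c "
from bench import order
print(order.sign_off())"
```

```text
the job is handed in; nothing more can be done
None
```

I handed the job in at about 22 s of the 61 s limit: the core hangs by its stirrup on the hook, and the probe is held upright and still, within about 0.3 mm of the hole's centre with its tip at mid-winding. By the camera checks and force readings the probe showed no sign of touching the coil; sign-off returned no verdict.

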